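Raise the handle of the ball dish and swing its lip over the jar lid

TASK

The shallow metal dish holds a loose bearing ball. While the dish stands on the bench, swing its folded carrying handle up until it rests against its stops, then lift the dish by the handle and give it a level quarter turn so that its pouring lip points to the black jar lid and its tip is over the middle of that lid, ready to pour. The ball must stay in the middle of the dish inside the engraved ring all the time; leave the other things alone, and finish still holding the dish level and still, its underside about 8 cm above the bench.

Things in the scene. Friction and masses are not known exactly. Their poses are not given: they have to be found in the camera images.
- dish: Dark steel round dish, 136 mm across, rim 26 mm high, 0.5 to 0.8 kg, standing on the bench. Origin: centre of its underside; z up; +x points to the pouring lip, y along the handle's hinge. The floor is a funnel rising 8 degrees outwards from 4 mm thick at the centre, with an engraved ring of 34 mm radius. Hinge axis 30 mm above the underside, through the centre, along y; hinge cheeks reach y = +-84 mm.
- bail (a joint): Hinge of the carrying handle: 0 lying level towards the dish's -x side (away from the lip), growing as it is raised (turning about the dish's +y), 1.57 upright against two small stops. Light friction (0.04 N m) keeps it where it is left; no spring. Starts at 0.35 to 0.75.
- bail_grip (a point): Centre of the handle's round wooden sleeve (18 mm diameter, 72 mm long, along the dish's y), 115 mm from the hinge axis: in the dish's frame at x = -115 cos(joint), z = 30 + 115 sin(joint) mm. Wire legs of 6.4 mm run from its ends to the hinge. Its axes are those of the handle: y along the sleeve.
- lip_tip (a point): Outer end of the pouring lip, 95 mm from the dish's centre along the dish's +x and 15 mm above its underside; the lip is a channel 38 mm wide.
- dish_center (a point): Point on the dish's axis 15 mm above its underside, where the centre of the ball rests.
- ball_center (a point): Centre of the loose steel bearing ball, 22 mm diameter, 43 g, in the dish.
- jar_lid: Black jar lid lying flat on the bench (it does not move), 81 mm across, 14 mm high; origin at the centre of its underside. It lies 150 to 170 mm to the left or right of the dish's centre as seen towards the lip (dish's +y or -y side, within 20 mm fore and aft); its axes are parallel to the dish's at the start.
- tape_roll: Roll of masking tape lying flat, 84 mm across, 24 mm high, with a hole, on the opposite side of the dish from the jar lid; leave alone. Origin: centre of its underside.
- nail_box: Cardboard box 61 x 110 x 44 mm near the left edge of the bench; leave alone.
- tape_measure: Tape measure 34 x 73 x 68 mm near the left edge of the bench; leave alone.

How it is judged (in metres and radians):
On the way, in this order (a step that is already met when the one before it is completed fails the run):
1. the handle is swung up against its stops while the dish stands on the bench (value of joint bail above 1.45 rad and height (world z) of dish below 0.012 m), for 0.2 s.
2. the dish is lifted clear of the bench by its handle (height (world z) of dish above 0.04 m and contact force between dish and the fingers above 1 N), for 0.2 s.
At the end, for the whole second after the job is handed in: Dish held by the fingers, handle up (joint over 1.35), underside 50-120 mm up, tilt under 0.1 rad, below 0.03 m/s, turned 90 degrees within 15, under 0.2 m from its start, lip tip within 25 mm (from above) of the jar lid's middle, ball within 20 mm of the dish's centre (height (world z) of dish between 0.05 and 0.12 m and contact force between dish and the fingers above 1 N and value of joint bail above 1.35 rad and angle between dish's own z axis and vertical below 0.1 rad and linear speed of dish below 0.03 m/s and angle between the x axis of dish and the x axis of jar_lid, either way round above 1.31 rad and horizontal distance between lip_tip and jar_lid below 0.025 m and distance of dish from where it was at the start of the episode below 0.2 m and distance between ball_center and dish_center below 0.02 m); the arm keeps its last pose, push and grip.
It fails at once if the ball leaves the engraved ring (distance between ball_center and dish_center above 0.034 m).
It fails at once if a bystander is moved by more than 30 mm (distance of any of tape_roll, nail_box, tape_measure from where it was at the start of the episode above 0.03 m).
It also fails if it takes over 45 s, if anything falls off the work surface, if the arm or the gripper's body presses on something with over 40 N, if the wrist force passes 120 N, or if a joint passes its speed limit or range.

ROBOT

A 7-joint arm with a two-finger parallel gripper is mounted at the origin on a cart in front of the work surface, level with it; the furniture and walls round the work are solid. World frame = base frame: x ahead of the robot, y to its left, z up, the work surface at z = 0. Lengths are in mm, angles in rad, forces in N, time in s.
With the tool pointing down it reaches from about 400 to 850 mm from the base axis. Payload 6.9 kg.
Tool frame: the origin (TCP) lies on the centre line of the jaws, within the pads' length; the fingertips stand 25 mm ahead of it and the grasp point (between the pads) lies 6 mm ahead of it; z points along the fingers, y is the line along which they close (so a half turn about z gives the same grasp; the last joint's range is limited). The gripper opens to 85 mm and grips with 20 to 120 N. Pads are 22 mm wide; open, the fingers measure 114 mm over their backs; the gripper's body (76 mm by 85 mm) begins 54 mm behind the grasp point. The pads swing forward as they close: fully open they stand 13 mm farther back than shut.
Start: joints at [1.339, 0.507, -0.238, 1.5, 0.126, 1.149, -0.155], TCP at [206.513, -589.885, 256.275] pointing down, gripper open.
Joint ranges: [-3.08, 3.08], [-0.24, 2.05], [-1.43, 1.35], [0, 2.5], [-1.52, 4.66], [0.17, 1.96], [-2.89, 2.89]. Speed limits (rad/s): [2.39, 2.39, 3.14, 3.14, 3.14, 3.14, 3.14].

INTERFACE

Orientations are given as a unit quaternion [w, x, y, z].
In Python, from workcell import env, viewer gives the robot as it stands.
- The arm moves only by the shell command python3 -m crank 'ROWS' [FORCE]. ROWS is JSON, a list of rows, each a list of 3 entries, a list of its own where there are three numbers: the closure, from -1 (fully open) to 1 (shut), then the shift along the tool's x, y, z normalised to -1 to 1, where 1 is 0.03 m, then the turn, a rotation vector about the tool's x, y, z normalised to -1 to 1, where 1 is 0.12 rad. In form: [[claw, [dx, dy, dz], [rx, ry, rz]], ...]. A call has 1 to 20 rows; each row shifts and turns the commanded pose from where the row before left it, along the tool's axes as they then stand; what a row does not reach is not made up. A row lasts 1/12 s, in which the tool goes at most 41.7 mm and 7.16 degrees, less where a joint would pass 70% of its speed; a pose out of reach is approached as far as the arm can. A call with a number of a shift or a turn outside -1 to 1 is refused whole. A call with a gripper value outside its range is refused whole. The fingers move at their own pace and stop on an object; FORCE is the grip in N (left out, the last holds). Time passes only in rows, so rows that do not move let the fingers close. It gives the time, the measured TCP pose, the force, the opening and the grip force at its end, in the units of the state.
- env.read_state(): the state, without advancing time (a new reading comes with each control period).
- viewer.snapshot(name): name is "side" or "top" or "wrist"; returns (picture, depth): 420x560x3 uint8, blue, green, red; 420x560 float32, mm along the optical axis (not along the pixel's ray), 0 where there is no reading.
- viewer.camera_params(name): a dict with "camera_matrix" (3x3 intrinsics, pixels), "rvec" (rotation vector, rad) and "tvec" (3), from world to camera coordinates, as OpenCV has them; the wrist camera has in their place "mount" (4x4, takes a point from camera to tool coordinates, whose origin is the TCP and whose axes are the flange's). Camera axes: x right, y down, z forward; pixel columns grow to the right and rows downward; lengths in mm; the calibration is good to about 2 mm. A picture is of the moment at which its call begins: read the wrist's pose just before it. camera_params takes no time and is no camera call.
- env.job_done(): hands the job in; it is judged then, once.
Trained networks look in the newest picture that a camera, given by its name, has taken for a name from the list of things; names that differ only in an ending like _2 or _b are one class to them, and where a whole thing is asked for, a point or a joint stands for the part that bears it (a point fixed in the world has none). Each returns a list of dicts, best first, with "score" (0 to 1); they miss things now and then, are a little off and sometimes report something else, mostly with a low value. They report only what shows in the picture. A call takes as long as a camera call.
- viewer.search_frame(target, camera): "pixel" ([column, row] in pixels, amid what is visible of it).
- viewer.place_of(target, camera): "pixel" ([column, row] in pixels: a listed point, or the origin of a listed thing).
The state is a dict: "time": time; "q": joint angles; "joint_vel": joint speeds; "joint_efforts": joint torques, N m; "tool_pos": TCP position; "orientation": TCP orientation; "ft_force": force on the tool from outside, world axes, zero at the start; "ft_torque": the same for the moment, N m; "opening": finger opening in mm; "gripper_force": force on a finger pad.
Only numpy, scipy, OpenCV 4.12 (cv2) and the standard library are available. Lean on these libraries where they do the work, as an engineer would, in place of code of your own. Each camera call takes 0.05 s, during which the arm holds its last target. There are 200 camera calls.

## Working session

There is one attempt and no reset: what is moved stays moved. The work goes in short steps, Python scripts to look and compute and a shell command to move; the robot and the scene stay as the last step left them, time stands still between calls to the robot, and variables do not carry over. Pictures are saved under pics/ and viewed, at most 10 in all, crops included, and the job is handed in when it is done.

```bash
mkdir -p pics; cat > h.py <<'E'
import numpy as np, cv2
from workcell import env, viewer
from scipy.spatial.transform import Rotation as R
def cam(name):
    p=viewer.camera_params(name);K=np.array(p["camera_matrix"],float)
    if "mount" in p:
        s=env.read_state();q=s["orientation"];T=np.eye(4);T[:3,:3]=R.from_quat([q[1],q[2],q[3],q[0]]).as_matrix();T[:3,3]=s["tool_pos"]
        return K,T@np.array(p["mount"])
    M=np.eye(4);M[:3,:3]=cv2.Rodrigues(np.array(p["rvec"],float))[0];M[:3,3]=np.ravel(p["tvec"])
    return K,np.linalg.inv(M)
def ray(K,T,px,z):
    d=T[:3,:3]@(np.linalg.inv(K)@[px[0],px[1],1]);o=T[:3,3]
    return o+d*(z-o[2])/d[2]
def deproj(K,T,px,dep):
    return T[:3,:3]@(np.linalg.inv(K)@[px[0],px[1],1]*dep)+T[:3,3]
def proj(K,T,P):
    c=np.linalg.inv(T)@np.append(P,1);u=K@c[:3];return u[:2]/u[2]
E
python3 - <<'E'
from h import *
s=env.read_state();print(s)
Z=dict(dish=0,bail_grip=80,lip_tip=15,dish_center=15,ball_center=15,jar_lid=0,tape_roll=0,nail_box=0,tape_measure=0)
for c in ["top","side"]:
    K,T=cam(c);im,d=viewer.snapshot(c);cv2.imwrite(f"pics/{c}1.png",im);print(c,T[:3,3],T[:3,2])
    for n in Z:
        for r in viewer.place_of(n,c)[:2]:
            px=r["pixel"];u,v=[int(round(a)) for a in px];dd=float(d[min(max(v,0),419),min(max(u,0),559)])
            print(n,round(r["score"],2),np.round(px,1),np.round(ray(K,T,px,Z[n])),np.round(deproj(K,T,px,dd)))
E
```

```text
{'time': 0.0, 'q': array([ 1.33949279,  0.50835041, -0.23750519,  1.50111687,  0.12569823,
        1.14886497, -0.15479799]), 'joint_vel': array([-0.00055875, -0.00117407, -0.00140151, -0.00017108, -0.00092349,
       -0.00079943, -0.00097975]), 'joint_efforts': array([ 4.16647572e-04, -6.20588279e+01, -2.18653813e+00, -2.49651861e+01,
        1.25386872e-02,  1.18599573e-02, -1.49754641e-05]), 'tool_pos': array([ 206.3192473 , -589.49880557,  255.42663228]), 'orientation': array([-8.60612126e-04,  9.85853553e-01,  1.67606697e-01, -1.63174557e-04]), 'ft_force': array([-0.75466229,  0.21227616, -0.06986519]), 'ft_torque': array([ 0.00584571, -0.03596088, -0.02470549]), 'gripper_force': 0.0, 'opening': 85.36870633568766}
top [457.95373319 -78.64014372 905.25443863] [ 0.12889594  0.00976884 -0.99161001]
dish 0.63 [339.6 222.3] [ 541. -202.    0.] [ 538. -199.   24.]
bail_grip 0.77 [350.2 257.7] [ 465. -210.   80.] [ 465. -205.  113.]
bail_grip 0.6 [160.2 243.4] [492. 158.  80.] [494. 171.  34.]
dish_center 0.83 [342.7 221.6] [ 541. -207.   15.] [ 539. -205.   29.]
ball_center 0.42 [344.
[... 350 characters left out ...]
2] [ 0.11706433 -0.78595112 -0.60710524]
dish 0.68 [299.4 189.7] [ 534. -209.    0.] [ 533. -195.   10.]
bail_grip 0.87 [331.5 158.2] [ 453. -257.   80.] [ 453. -201.  113.]
lip_tip 0.59 [261.3 181.8] [ 643. -211.   15.] [ 646. -227.    3.]
dish_center 0.8 [296.7 184.6] [ 543. -211.   15.] [ 541. -196.   25.]
ball_center 0.62 [293.7 184.4] [ 551. -211.   15.] [ 550. -197.   24.]
jar_lid 0.5 [297.7 161.5] [ 556. -359.    0.] [ 553. -332.   16.]
tape_roll 0.83 [290.3 227.8] [539. -44.   0.] [536. -14.  26.]
nail_box 0.77 [224.  282.6] [655. 151.   0.] [640. 189.  46.]
nail_box 0.21 [294.1 229.5] [529. -39.   0.] [526.  -8.  27.]
tape_measure 0.96 [296.4 305.3] [498. 187.   0.] [495. 222.  45.]
```

```bash
python3 - <<'E'
import cv2,numpy as np
a=cv2.imread("pics/top1.png")[130:330,230:490];b=cv2.imread("pics/side1.png")[100:280,180:420]
cv2.imwrite("pics/v1.png",cv2.resize(a,None,fx=3,fy=3));cv2.imwrite("pics/v2.png",cv2.resize(b,None,fx=3,fy=3))
E
```

```text
(no output)
```

View pics/v1.png

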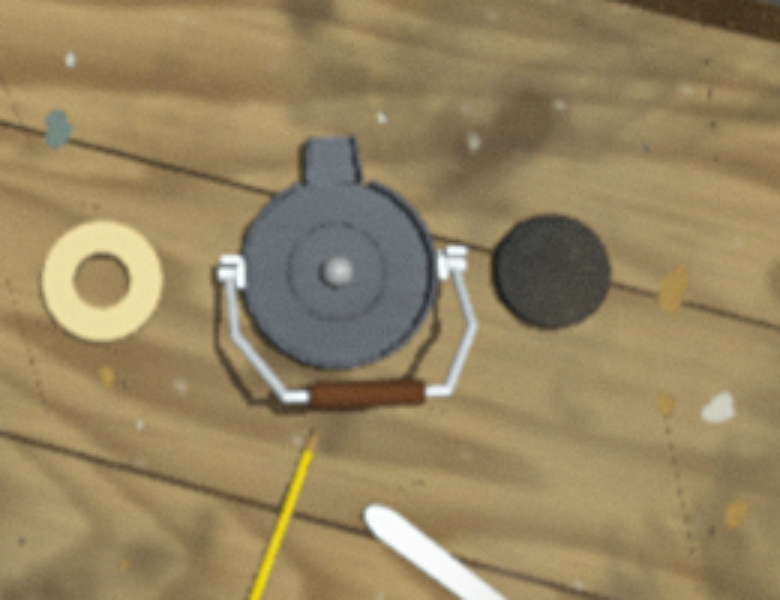

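View pics/v2.png

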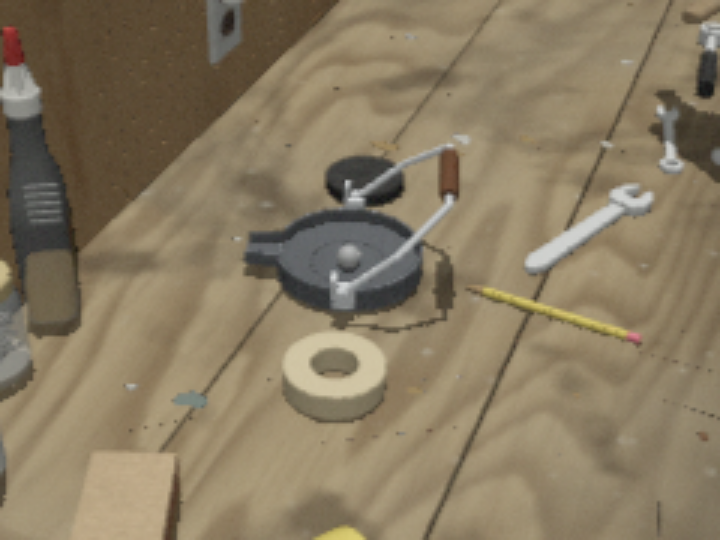

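Top view (3x crop from (230,130)): dish centre and ball at about px (343,220), lip pointing up at (340,177), so world +x. The sleeve is at about (352,261) on the robot side, the lid on the right (412,222), the tape on the left (264,224). The side view agrees: handle raised roughly 40°.

```bash
python3 - <<'E'
from h import *
K,T=cam("top");f=lambda x,y,z:ray(K,T,(230+(x+.5)/3-.5,130+(y+.5)/3-.5),z)
a,b=f(231,271,35),f(452,260,35);print("hinge",a,b,(a+b)/2,np.degrees(np.arctan2(*(a-b)[:2][::-1]))-90)
c=f(338,275,26);l=f(331,138,18);print("lip",l, "ball",f(340,268,20))
for z in(100,104,110):
  s,t=f(309,395,z),f(424,391,z);print("sleeve",z,s,t,(s+t)/2,np.linalg.norm(s-t),np.degrees(np.arctan2(*(s-t)[:2][::-1]))-90)
print("lid",f(553,271,14))
KS,TS=cam("side");g=lambda x,y,z:ray(KS,TS,(180+(x+.5)/3-.5,100+(y+.5)/3-.5),z)
for z in(100,104,110):print("side sleeve",g(450,173,z))
print("side ball",g(348,256,17),"hinge",g(343,287,33),g(355,196,33),"lid",g(366,178,14))
d=viewer.snapshot("top")[1];
for u,v in((350,261),(354,261),(358,260),(362,260)):
  print(deproj(K,T,(u,v),d[v,u]))
E
```

```text
hinge [ 542.12780361 -129.7174606    35.        ] [ 549.74322768 -281.26810448   35.        ] [ 545.93551565 -205.49278254   35.        ] 2.8766948604072837
lip [ 638.44324015 -202.26573498   18.        ] ball [ 545.70028715 -206.62327077   20.        ]
sleeve 100 [ 457.81344714 -174.16742117  100.        ] [ 460.38473865 -246.1644459   100.        ] [ 459.09909289 -210.16593353  100.        ] 72.0429254624094 2.0453840025378014
sleeve 104 [ 457.814144   -173.69290145  104.        ] [ 460.37266293 -245.33229003  104.        ] [ 459.09340346 -209.51259574  104.        ] 71.68506130416976 2.0453840025378014
sleeve 110 [ 457.81518928 -172.98112187  110.        ] [ 460.35454936 -244.08405622  110.        ] [ 459.08486932 -208.53258905  110.        ] 71.14826506681035 2.0453840025378156
lid [ 544.21747837 -356.57753626   14.        ]
side sleeve [ 458.4077279  -226.54258323  100.        ]
side sleeve [ 458.39013458 -219.65584426  104.        ]
side sleeve [ 458.36374459 -209.3257358   110.        ]
side ball [ 544.96391618 -205.51411252   17.        ] hinge [ 541.45523619 -134.65375173   33.        ] [ 547.68837394 -285.11465059   33.        ] lid [ 543.36427739 -352.43617818   14.        ]
[ 458.46320191 -204.10029472  116.4734662 ]
[ 458.47120239 -211.25647305  117.64143993]
[ 460.31403548 -219.26278042  114.13400484]
[ 460.31227768 -225.98816013  117.60224351]
```

```bash
python3 -m crank '[[-1,[0.3,-0.25,0],[0,0,0]],[-1,[0.6,-0.45,0],[0,0,0]],[-1,[0.67,-0.51,0],[0,0,0]],[-1,[0.67,-0.51,0],[0,0,0]],[-1,[0.67,-0.51,0],[0,0,0]],[-1,[0.67,-0.51,0],[0,0,0]],[-1,[0.67,-0.51,0],[0,0,0]],[-1,[0.67,-0.51,0],[0,0,0]],[-1,[0.67,-0.51,0],[0,0,0]],[-1,[0.67,-0.51,0],[0,0,0]],[-1,[0.67,-0.51,0],[0,0,0]],[-1,[0.67,-0.51,0],[0,0,0]],[-1,[0.67,-0.51,0],[0,0,0]],[-1,[0.67,-0.51,0],[0,0,0]],[-1,[0.67,-0.51,0],[0,0,0]],[-1,[0.67,-0.51,0],[0,0,0]],[-1,[0.67,-0.51,0],[0,0,0]],[-1,[0.67,-0.51,0],[0,0,0]],[-1,[0.6,-0.4,0],[0,0,0]],[-1,[0.3,-0.25,0],[0,0,0]]]' 30
python3 -m crank '[[-1,[0,0,0],[0,0,-0.9]],[-1,[0,0,0],[0,0,-0.9]],[-1,[0,0,0],[0,0,-0.9]],[-1,[0,0,0],[0,0,-0.9]],[-1,[0,0,0],[0,0,-0.9]],[-1,[0,0,0],[0,0,-0.9]],[-1,[0,0,0],[0,0,-0.9]],[-1,[0,0,0],[0,0,-0.9]],[-1,[0,0,0],[0,0,-0.9]],[-1,[0,0,0],[0,0,-0.9]],[-1,[0,0,0],[0,0,-0.9]],[-1,[0,0,0],[0,0,-0.75]],[0.2,[0,0,0],[0,0,0]],[0.2,[0,0,0],[0,0,0]],[0.2,[0,0,0],[0,0,0]],[0.2,[0,0,0],[0,0,0]]]'
python3 - <<'E'
from h import *
s=env.read_state();print(s);q=s["orientation"];print(R.from_quat([q[1],q[2],q[3],q[0]]).as_matrix())
K,T=cam("wrist");im,d=viewer.snapshot("wrist");cv2.imwrite("pics/w1.png",im)
for n,z in dict(bail_grip=106,dish_center=15,ball_center=15,lip_tip=15,jar_lid=0).items():
  for r in viewer.place_of(n,"wrist")[:1]:print(n,r,ray(K,T,r["pixel"],z))
for P in([459,-209,106],[545,-206,15]):print(proj(K,T,P))
E
```

```text
time: 2.72
tool_pos: [468.2, -193.0, 256.6]
orientation: [-0.0, 0.986, 0.169, 0.001]
ft_force: [0.4, -0.2, 0.1]
opening: 85.3
gripper_force: 0.0
time: 4.05
tool_pos: [466.6, -196.5, 256.3]
orientation: [0.0, 0.692, 0.722, -0.0]
ft_force: [-0.2, 0.2, 0.0]
opening: 39.0
gripper_force: 0.0
{'time': 4.05, 'q': array([ 0.83176478,  0.37277946, -0.67668006,  1.80289142,  0.26508776,
        1.05813986,  0.0989175 ]), 'joint_vel': array([-0.00144251,  0.00220351, -0.00230067, -0.00020618,  0.00155003,
       -0.00094446,  0.00859966]), 'joint_efforts': array([ 1.14359837e-01, -4.63019943e+01, -5.54024264e+00, -2.32027173e+01,
        1.49736326e-02,  4.03862927e-03, -2.84478825e-02]), 'tool_pos': array([ 466.59799752, -196.51168937,  256.33595251]), 'orientation': array([ 5.02477215e-05,  6.92183790e-01,  7.21721265e-01, -1.17284844e-04]), 'ft_force': array([-0.18094057,  0.16869161,  0.00641876]), 'ft_torque': array([-0.01790434,  0.05096904,  0.04306018]), 'gripper_force': 0.0, 'opening': 38.99435176234071}
[[-4.17631964e-02  9.99127533e-01 -8.98356372e-05]
 [ 9.99127510e-01  4.17631739e-02 -2.38855248e-04]
 [-2.34895034e-04 -9.97326151e-05 -9.99999967e-01]]
bail_grip {'pixel': [272.1, 215.4], 'score': 0.61} [ 458.88480714 -206.29052503  106.        ]
dish_center {'pixel': [349.5, 195.3], 'score': 0.96} [ 543.97675926 -205.68052146   15.        ]
ball_center {'pixel': [347.7, 194.3], 'score': 0.67} [ 541.83036777 -204.61218601   15.        ]
lip_tip {'pixel': [433.1, 194.1], 'score': 0.81} [ 638.23592705 -200.34631281   15.        ]
jar_lid {'pixel': [339.1, 304.6], 'score': 0.83} [ 5.48156228e+02 -3.54436039e+02  5.68434189e-14]
[272.126193   218.42235345]
[350.37366515 195.61247227]
```

View pics/w1.png

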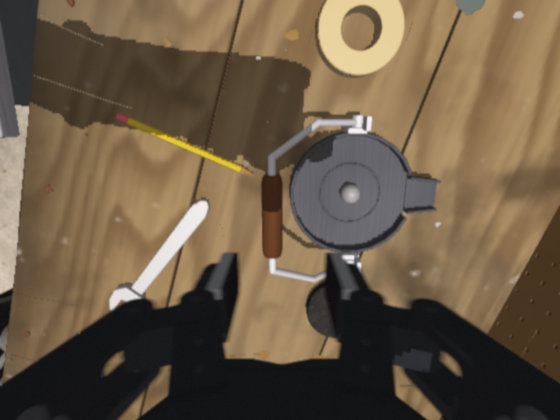

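The wrist view confirms this: sleeve at px (272,217), ball/dish centre at (350,194), lip at (435,194). I'll go down around the sleeve with the fingers half open.

```bash
python3 -m crank '[[0.2,[-0.09,-0.07,0.3],[0,0,0]],[0.2,[-0.1,-0.07,0.6],[0,0,0]],[0.2,[-0.1,-0.07,0.6],[0,0,0]],[0.2,[-0.09,-0.06,0.6],[0,0,0]],[0.2,[0,0,0.6],[0,0,0]],[0.2,[0,0,0.6],[0,0,0]],[0.2,[0,0,0.5],[0,0,0]],[0.2,[0,0,0.4],[0,0,0]],[0.2,[0,0,0.3],[0,0,0]],[0.2,[0,0,0.2],[0,0,0]],[0.2,[0,0,0.1],[0,0,0]],[0.2,[0,0,0],[0,0,0]],[0.2,[0,0,0],[0,0,0]]]' 30
python3 - <<'E'
from h import *
K,T=cam("side");im,d=viewer.snapshot("side");cv2.imwrite("pics/s2.png",cv2.resize(im[60:260,200:440],None,fx=3,fy=3))
E
```

```text
time: 5.43
tool_pos: [459.4, -208.3, 112.6]
orientation: [0.0, 0.691, 0.722, 0.0]
ft_force: [0.1, -0.3, -0.2]
opening: 34.1
gripper_force: 0.0
```

View pics/s2.png

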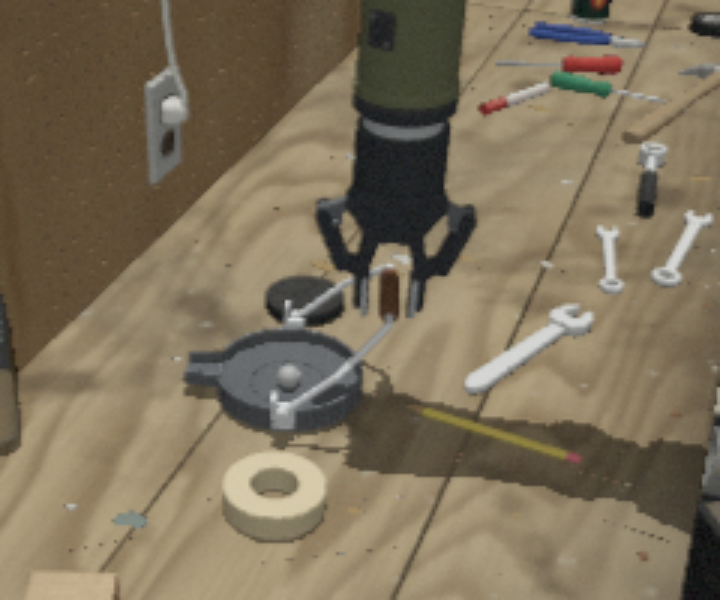

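The fingers sit either side of the sleeve (about (390,292) in the crop) and the ball is centred at (288,376). Next I follow the arc.

```bash
python3 -m crank '[[0.2,[0,0.13,-0.14],[0,0,0]],[0.2,[0,0.14,-0.14],[0,0,0]],[0.2,[0,0.15,-0.13],[0,0,0]],[0.2,[0,0.16,-0.13],[0,0,0]],[0.2,[0,0.16,-0.12],[0,0,0]],[0.2,[0,0.16,-0.11],[0,0,0]],[0.2,[0,0.17,-0.1],[0,0,0]],[0.2,[0,0.17,-0.09],[0,0,0]],[0.2,[0,0.18,-0.08],[0,0,0]],[0.2,[0,0.18,-0.07],[0,0,0]],[0.2,[0,0.19,-0.06],[0,0,0]],[0.2,[0,0.19,-0.05],[0,0,0]],[0.2,[0,0.2,-0.04],[0,0,0]],[0.2,[0,0.2,-0.03],[0,0,0]],[0.2,[0,0.2,-0.02],[0,0,0]],[0.2,[0,0.2,-0.01],[0,0,0]],[0.2,[0,0.13,0],[0,0,0]],[0.2,[0,0,0],[0,0,0]],[0.2,[0,0,0],[0,0,0]]]'
python3 - <<'E'
from h import *
print(env.read_state()["ft_force"])
K,T=cam("side");im,d=viewer.snapshot("side");cv2.imwrite("pics/s3.png",cv2.resize(im[60:260,200:440],None,fx=3,fy=3))
for n,z in dict(bail_grip=145,dish_center=15,ball_center=15).items():
  for r in viewer.place_of(n,"side")[:1]:print(n,r,ray(K,T,r["pixel"],z))
E
```

```text
time: 7.07
tool_pos: [546.5, -204.3, 151.7]
orientation: [-0.0, 0.691, 0.723, 0.0]
ft_force: [0.0, -0.7, -0.5]
opening: 34.4
gripper_force: 0.0
[ 0.00252501 -0.67291549 -0.50650951]
bail_grip {'pixel': [299.1, 144.0], 'score': 0.69} [ 538.76806528 -205.31729991  145.        ]
dish_center {'pixel': [296.3, 182.0], 'score': 0.56} [ 545.20624839 -223.42901947   15.        ]
ball_center {'pixel': [293.6, 185.7], 'score': 0.36} [ 550.52721635 -204.20775089   15.        ]
```

View pics/s3.png

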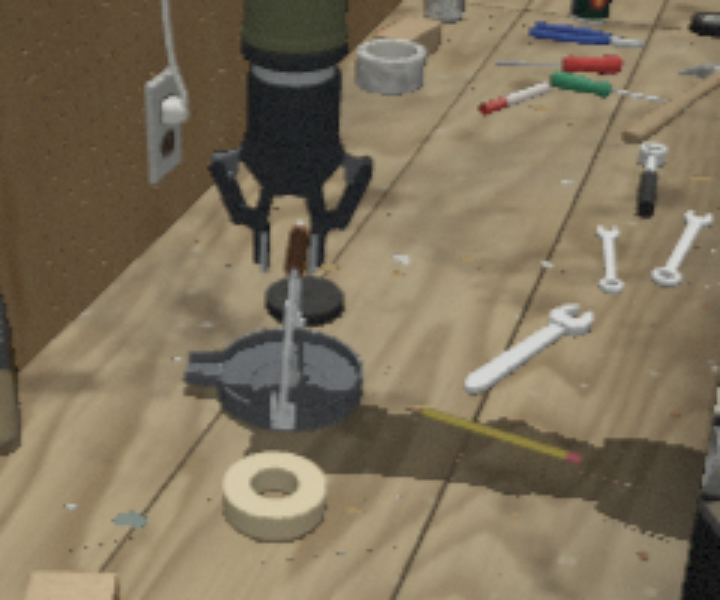

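```bash
python3 -m crank '[[0.2,[0,0.05,0],[0,0,0]],[0.2,[0,0.05,0],[0,0,0]],[0.2,[0,0.04,0],[0,0,0]],[0.2,[0,0.03,0],[0,0,0]],[0.2,[0,0,0],[0,0,0]],[0.2,[0,0,0],[0,0,0]],[0.2,[0,0,0],[0,0,0]]]'
python3 -m crank '[[0.2,[0,-0.1,0],[0,0,0]],[0.2,[0,-0.1,0],[0,0,0]],[0.35,[0,-0.03,0],[0,0,0]],[0.4,[0,0,0],[0,0,0]],[0.45,[0,0,0],[0,0,0]],[0.5,[0,0,0],[0,0,0]],[0.55,[0,0,0],[0,0,0]],[0.6,[0,0,0],[0,0,0]],[1,[0,0,0],[0,0,0]],[1,[0,0,0],[0,0,0]],[1,[0,0,0],[0,0,0]],[1,[0,0,0],[0,0,0]]]' 60
python3 - <<'E'
from h import *
print(env.read_state()["ft_force"],env.read_state()["ft_torque"])
K,T=cam("top");im,d=viewer.snapshot("top")
for n,z in dict(dish_center=15,ball_center=15,lip_tip=15,jar_lid=0).items():
  for r in viewer.place_of(n,"top")[:1]:print(n,r,ray(K,T,r["pixel"],z))
K,T=cam("side");im2,d=viewer.snapshot("side")
for n,z in dict(bail_grip=145,ball_center=15,lip_tip=15,jar_lid=0).items():
  for r in viewer.place_of(n,"side")[:1]:print(n,r,ray(K,T,r["pixel"],z))
cv2.imwrite("pics/s4.png",np.hstack([cv2.resize(im2[110:240,240:370],(400,400)),cv2.resize(im[160:290,270:400],(400,400))]))
E
```

```text
time: 7.85
tool_pos: [551.5, -204.1, 151.9]
orientation: [-0.0, 0.691, 0.722, 0.0]
ft_force: [-0.1, 0.7, 0.4]
opening: 34.3
gripper_force: 0.0
time: 8.85
tool_pos: [544.3, -204.5, 152.0]
orientation: [-0.0, 0.691, 0.722, -0.0]
ft_force: [-2.5, -0.8, 5.3]
opening: 15.9
gripper_force: 58.4
[-2.52918427 -0.76508222  5.26290193] [ 0.05561114  0.7176435  -0.04880244]
dish_center {'pixel': [343.2, 218.0], 'score': 0.76} [ 548.31107414 -207.80604535   15.        ]
ball_center {'pixel': [157.1, 240.1], 'score': 0.72} [501.58545273 183.41085389  15.        ]
lip_tip {'pixel': [340.9, 176.4], 'score': 0.71} [ 637.45992234 -204.57248784   15.        ]
bail_grip {'pixel': [301.3, 143.7], 'score': 0.74} [ 533.35318798 -207.69774784  145.        ]
ball_center {'pixel': [292.9, 183.0], 'score': 0.51} [ 554.04743544 -217.12706307   15.        ]
lip_tip {'pixel': [263.8, 180.8], 'score': 0.88} [ 636.58501336 -216.47169144   15.        ]
```

View pics/s4.png

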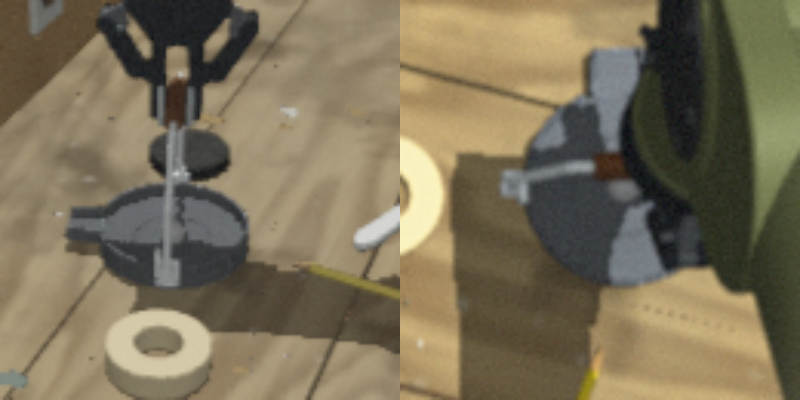

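```bash
python3 - <<'E'
from h import *
K,T=cam("side")
for q in(1.35,1.45,1.5,1.57):
  a=lambda y:(proj(K,T,np.array([544.5,-206,30])+R.from_euler('z',2.7,degrees=True).apply([-115*np.cos(q),y,115*np.sin(q)]))-[240,110])*400/130
  print(q,a(36),a(-36))
print((proj(K,T,np.array([541,-128,30]))-[240,110])*400/130)
E
```

```text
1.35 [203.16701797 129.55634186] [207.09503494  87.85185405]
1.45 [189.25518171 126.78275392] [193.96221453  85.22185177]
1.5 [182.20937806 125.85583073] [187.30978442  84.351795  ]
1.57 [172.29744865 125.08026873] [177.94945254  83.63864113]
[165.69015712 270.10369882]
```

Observed sleeve ends at (173,122) and (178,82) match an upright handle. Lifting slowly.

```bash
python3 -m crank '[[1,[0,0,-0.02],[0,0,0]],[1,[0,0,-0.04],[0,0,0]],[1,[0,0,-0.07],[0,0,0]],[1,[0,0,-0.1],[0,0,0]],[1,[0,0,-0.12],[0,0,0]],[1,[0,0,-0.14],[0,0,0]],[1,[0,0,-0.16],[0,0,0]],[1,[0,0,-0.18],[0,0,0]],[1,[0,0,-0.2],[0,0,0]],[1,[0,0,-0.2],[0,0,0]],[1,[0,0,-0.2],[0,0,0]],[1,[0,0,-0.2],[0,0,0]],[1,[0,0,-0.2],[0,0,0]],[1,[0,0,-0.2],[0,0,0]],[1,[0,0,-0.2],[0,0,0]],[1,[0,0,-0.17],[0,0,0]],[1,[0,0,-0.14],[0,0,0]],[1,[0,0,-0.1],[0,0,0]],[1,[0,0,-0.06],[0,0,0]],[1,[0,0,-0.02],[0,0,0]]]'
python3 -m crank '[[1,[0,0,0],[0,0,0]],[1,[0,0,0],[0,0,0]],[1,[0,0,0],[0,0,0]]]'
python3 - <<'E'
from h import *
s=env.read_state();print(s["ft_force"],s["ft_torque"],s["q"])
K,T=cam("side");im2,d=viewer.snapshot("side")
for n in ("bail_grip","dish_center","ball_center","lip_tip"):
  for r in viewer.place_of(n,"side")[:1]:
    print(n,r,[deproj(K,T,r["pixel"],float(d[int(r["pixel"][1]),int(r["pixel"][0])]))])
cv2.imwrite("pics/s5.png",cv2.resize(im2[60:240,220:400],(600,600)))
E
```

```text
time: 11.02
tool_pos: [544.6, -204.5, 233.7]
orientation: [0.0, 0.691, 0.722, 0.0]
ft_force: [-0.5, -0.0, -7.2]
opening: 16.2
gripper_force: 58.6
time: 11.27
tool_pos: [544.4, -204.5, 233.2]
orientation: [-0.0, 0.691, 0.723, -0.0]
ft_force: [-0.5, 0.1, -7.9]
opening: 16.0
gripper_force: 58.6
[-0.45006946  0.08598895 -7.90226306] [ 0.01974964 -0.0396082  -0.06200661] [ 0.7177012   0.50825295 -0.63157028  1.65036848  0.32949425  1.0922207
  0.03675392]
bail_grip {'pixel': [299.7, 115.3], 'score': 0.67} [array([ 536.91187657, -179.44027631,  235.35058537])]
dish_center {'pixel': [296.1, 159.2], 'score': 0.77} [array([ 544.8198452 , -198.4690646 ,  103.54418658])]
ball_center {'pixel': [294.1, 162.0], 'score': 0.56} [array([ 542.211621  , -126.92345686,  137.95038759])]
lip_tip {'pixel': [261.5, 153.7], 'score': 0.75} [array([ 6.76456031e+02, -3.91124272e+02, -1.45172766e-01])]
```

View pics/s5.png

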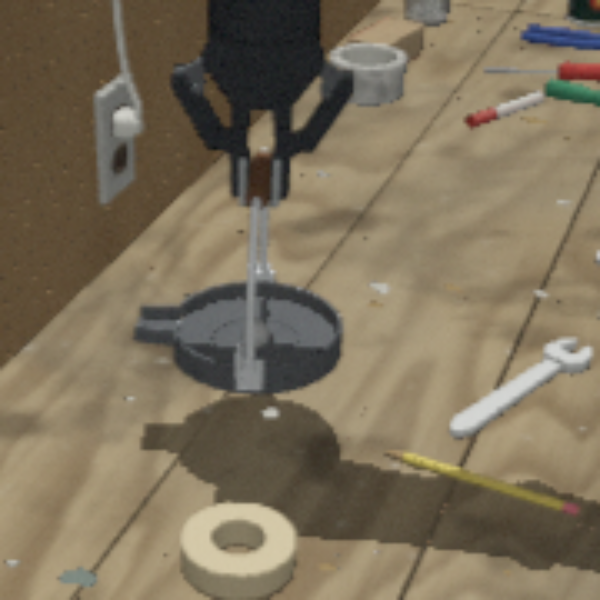

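```bash
python3 -m crank '[[1,[0,0,0],[0,0,0.05]],[1,[0,0,0],[0,0,0.1]],[1,[0,0,0],[0,0,0.15]],[1,[0,0,0],[0,0,0.2]],[1,[0,0,0],[0,0,0.25]],[1,[0,0,0],[0,0,0.3]],[1,[0,0,0],[0,0,0.35]],[1,[0,0,0],[0,0,0.4]],[1,[0,0,0],[0,0,0.4]],[1,[0,0,0],[0,0,0.4]],[1,[0,0,0],[0,0,0.4]],[1,[0,0,0],[0,0,0.4]],[1,[0,0,0],[0,0,0.4]],[1,[0,0,0],[0,0,0.4]],[1,[0,0,0],[0,0,0.4]],[1,[0,0,0],[0,0,0.4]],[1,[0,0,0],[0,0,0.4]],[1,[0,0,0],[0,0,0.4]],[1,[0,0,0],[0,0,0.4]],[1,[0,0,0],[0,0,0.4]]]'
python3 -m crank '[[1,[0,0,0],[0,0,0.4]],[1,[0,0,0],[0,0,0.4]],[1,[0,0,0],[0,0,0.4]],[1,[0,0,0],[0,0,0.4]],[1,[0,0,0],[0,0,0.4]],[1,[0,0,0],[0,0,0.4]],[1,[0,0,0],[0,0,0.4]],[1,[0,0,0],[0,0,0.4]],[1,[0,0,0],[0,0,0.4]],[1,[0,0,0],[0,0,0.4]],[1,[0,0,0],[0,0,0.4]],[1,[0,0,0],[0,0,0.4]],[1,[0,0,0],[0,0,0.4]],[1,[0,0,0],[0,0,0.35]],[1,[0,0,0],[0,0,0.3]],[1,[0,0,0],[0,0,0.25]],[1,[0,0,0],[0,0,0.2]],[1,[0,0,0],[0,0,0.15]],[1,[0,0,0],[0,0,0.1]],[1,[0,0,0],[0,0,0.05]]]'
python3 -m crank '[[1,[0,0,0],[0,0,0]],[1,[0,0,0],[0,0,0]],[1,[0,0,0],[0,0,0]]]'
python3 - <<'E'
from h import *
s=env.read_state();q=s["orientation"];M=R.from_quat([q[1],q[2],q[3],q[0]]).as_matrix();print(s["q"][6],M.round(3))
for c in("side","wrist","top"):
  K,T=cam(c);im2,d=viewer.snapshot(c);cv2.imwrite(f"pics/{c}6.png",im2)
  for n,z in dict(dish_center=96,ball_center=96,lip_tip=96,jar_lid=0).items():
    for r in viewer.place_of(n,c)[:1]:print(c,n,r,ray(K,T,r["pixel"],z))
K,T=cam("side");a=lambda P:proj(K,T,P);print("level lip before",a([639.5,-201.,96]),"now",a([544.5,-300,96]))
E
```

```text
time: 13.18
tool_pos: [544.6, -204.3, 233.5]
orientation: [-0.0, 0.917, 0.398, 0.0]
ft_force: [0.1, 0.1, -8.4]
opening: 16.0
gripper_force: 58.6
time: 14.85
tool_pos: [544.6, -204.4, 233.5]
orientation: [-0.0, 1.0, 0.015, 0.0]
ft_force: [0.1, 0.1, -6.9]
opening: 15.7
gripper_force: 58.6
time: 15.1
tool_pos: [544.6, -204.5, 233.5]
orientation: [-0.0, 1.0, 0.016, 0.0]
ft_force: [-0.7, 0.6, -7.1]
opening: 16.3
gripper_force: 58.6
-1.3305544853681632 [[ 1.     0.031  0.   ]
 [ 0.031 -1.     0.   ]
 [ 0.    -0.    -1.   ]]
side dish_center {'pixel': [298.9, 158.7], 'score': 0.78} [ 539.03680724 -214.75974605   96.        ]
side ball_center {'pixel': [294.3, 157.9], 'score': 0.55} [ 551.63386237 -217.17332588   96.        ]
side lip_tip {'pixel': [298.2, 142.5], 'score': 0.71} [ 550.74786173 -303.89869092   96.        ]
wrist dish_center {'pixel': [282.6, 213.2], 'score': 0.88} [ 540.19937132 -205.02301148   96.        ]
wrist lip_tip {'pixel': [399.2, 208.1], 'score': 0.75} [ 547.433611   -299.58071405   96.        ]
wrist jar_lid {'pixel': [421.8, 188.0], 'score': 0.6} [ 546.48810381 -358.25278601    0.        ]
top dish_center {'pixel': [348.7, 217.3], 'score': 0.68} [ 541.43851088 -206.59247535   96.        ]
top ball_center {'pixel': [346.8, 215.0], 'score': 0.56} [ 545.86585816 -203.04838026   96.        ]
top jar_lid {'pixel': [262.3, 223.8], 'score': 0.71} [537.31756817 -36.7607337    0.        ]
level lip before [260.78359077 158.59777148] now [300.24171132 143.30089828]
```

```bash
python3 -m crank '[[1,[0,0.02,0],[0,0,0]],[1,[0,0.04,0],[0,0,0]],[1,[0,0.07,0],[0,0,0]],[1,[0,0.1,0],[0,0,0]],[1,[0,0.12,0],[0,0,0]],[1,[-0.01,0.13,0],[0,0,0]],[1,[-0.01,0.13,0],[0,0,0]],[1,[-0.01,0.13,0],[0,0,0]],[1,[-0.01,0.13,0],[0,0,0]],[1,[-0.01,0.13,0],[0,0,0]],[1,[-0.01,0.13,0],[0,0,0]],[1,[-0.01,0.13,0],[0,0,0]],[1,[-0.01,0.13,0],[0,0,0]],[1,[-0.01,0.13,0],[0,0,0]],[1,[0,0.12,0],[0,0,0]],[1,[0,0.1,0],[0,0,0]],[1,[0,0.07,0],[0,0,0]],[1,[0,0.04,0],[0,0,0]],[1,[0,0.02,0],[0,0,0]]]'
python3 -m crank '[[1,[0,0,0],[0,0,0]],[1,[0,0,0],[0,0,0]],[1,[0,0,0],[0,0,0]],[1,[0,0,0],[0,0,0]],[1,[0,0,0],[0,0,0]],[1,[0,0,0],[0,0,0]]]'
python3 - <<'E'
from h import *
ims=[]
for c in("side","wrist"):
  K,T=cam(c);im2,d=viewer.snapshot(c);cv2.imwrite(f"pics/{c}7.png",im2);ims.append(im2)
  for n,z in dict(dish_center=96,ball_center=96,lip_tip=96,jar_lid=0).items():
    for r in viewer.place_of(n,c)[:1]:print(c,n,r,ray(K,T,r["pixel"],z))
K,T=cam("side")
for P in([545,-356,96],[542,-261,96],[542,-261,81],[545,-356,14]):print(proj(K,T,P)-[220,60])
cv2.imwrite("pics/v7.png",np.hstack([cv2.resize(ims[0][60:220,220:360],(400,457)),cv2.resize(ims[1][100:300,200:460][:, :],(400,457))]))
E
```

```text
time: 17.43
tool_pos: [543.6, -260.8, 233.4]
orientation: [-0.0, 1.0, 0.015, -0.0]
ft_force: [0.2, 0.1, -7.9]
opening: 16.2
gripper_force: 58.6
time: 17.93
tool_pos: [543.6, -260.5, 233.5]
orientation: [-0.0, 1.0, 0.015, -0.0]
ft_force: [-0.2, 0.7, -7.2]
opening: 15.8
gripper_force: 58.6
side dish_center {'pixel': [299.1, 148.1], 'score': 0.6} [ 544.71068924 -271.97152676   96.        ]
side ball_center {'pixel': [294.9, 151.2], 'score': 0.62} [ 554.23867052 -253.12310398   96.        ]
side lip_tip {'pixel': [301.9, 128.7], 'score': 0.73} [ 549.2340999 -392.0557026   96.       ]
side jar_lid {'pixel': [300.2, 161.6], 'score': 0.41} [ 548.26751289 -359.71027588    0.        ]
wrist dish_center {'pixel': [281.7, 212.0], 'score': 0.8} [ 540.19507588 -260.38563632   96.        ]
wrist lip_tip {'pixel': [398.8, 208.5], 'score': 0.97} [ 546.0811355  -355.43251295   96.        ]
wrist jar_lid {'pixel': [366.4, 187.4], 'score': 0.73} [ 544.26472201 -353.45042293    0.        ]
[82.07945025 74.24819223]
[79.6491832  90.10323548]
[79.50301883 94.85798658]
[81.25638365 98.37328451]
```

View pics/v7.png

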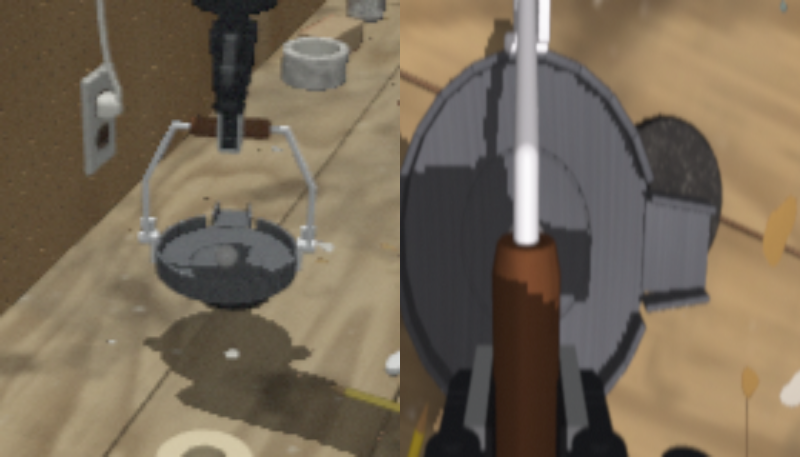

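```bash
python3 - <<'E'
from h import *
for c in("side","wrist","top"):
  K,T=cam(c);d=viewer.snapshot(c)[1];v,u=np.nonzero(d>0)
  P=(T[:3,:3]@(np.linalg.inv(K)@np.stack([u,v,np.ones_like(u)])*d[v,u])+T[:3,3:]).T
  X=P[:,:2]-[542,-260.5];r=np.hypot(*X.T);m=(r<58)&(P[:,2]>75)&(P[:,2]<110)&(r>14)
  X,r,z=X[m],r[m],P[m,2];k=np.ones(len(z),bool)
  for _ in range(8):
    A=np.c_[X,np.ones(len(z))];s=np.linalg.lstsq(A[k],(z-np.tan(np.radians(8))*r)[k],rcond=None)[0];e=z-np.tan(np.radians(8))*r-A@s;k=abs(e)<max(3,2*e[k].std())
  print(c,m.sum(),k.sum(),s,e[k].std())
K,T=cam("side")
for x in(-80,80):print((proj(K,T,[542+x,-260.5+.03*x,111])-[220,60])*400/140)
E
```

```text
side 480 476 [-7.72138549e-03  4.78220284e-03  8.73625978e+01] 1.0545568612114282
wrist 10574 10573 [-6.85262820e-03 -1.98247888e-03  8.53841085e+01] 0.6923423704146742
top 1707 1659 [-3.38924423e-03  2.44403341e-03  8.54116386e+01] 1.2754061302700346
[312.14385144 248.40239989]
[144.91985291 239.39999399]
```

The dish is level (tilt under 0.01 rad) with its underside at about 81 mm. In the side view the ball is at the centre (228,255), and the lip tip is over the lid.

```bash
python3 -c "
from workcell import env
print(env.job_done())"
```

```text
the job is handed in; nothing more can be done
None
```

I handed the job in with the dish held by its upright handle, level, with its underside about 81 mm up. The lip tip measured within about 3 mm of the lid's middle and the ball was at the dish's centre; the hand-in gave no verdict.

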